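# Release the square stamp and stand it on the order sheet

### The arm

A 6-joint arm with a two-finger parallel gripper is mounted at the origin on a cart in front of the work surface, level with it; the furniture and walls round the work are solid. World frame = base frame: x ahead of the robot, y to its left, z up, the work surface at z = 0. Lengths are in m, angles in rad, forces in N, time in s.
With the tool pointing down it reaches from about 0.35 to 0.8 m from the base axis. Payload 7.3 kg.
Tool frame: the origin (TCP) lies between the finger pads; the fingertips stand 25 mm ahead of it and the grasp point (between the pads) lies 6 mm ahead of it (r.tip_extent is the distance from the TCP to the fingertips, in m); z points along the fingers, y is the line along which they close (so a half turn about z gives the same grasp; the last joint's range is limited). The gripper opens to 85 mm and grips with 20 to 120 N. Pads are 22 mm wide; open, the fingers measure 114 mm over their backs; the gripper's body (76 mm by 85 mm) begins 54 mm behind the grasp point. The pads swing forward as they close: fully open they stand 13 mm farther back than shut.
Start: joints at [1.126, 0.342, 1.524, -0, 1.275, -0.146], TCP at [0.155, 0.502, 0.256] pointing down, gripper open.
Joint ranges: [-2.53, 2.53], [-0.77, 2.02], [0.04, 2.7], [-1, 4.14], [0.28, 2.66], [-3.11, 3.11]. Speed limits (rad/s): [2.57, 2.57, 3.14, 3.14, 3.14, 3.14].

### API

Orientations are given as a unit quaternion [x, y, z, w].
In Python, from workcell import r, command_gripper, optics gives the robot as it stands. The module is installed in compiled form; this text tells all that it offers. Calls block until the motion is done:
- r.reach(position, orientation): joint-space move of the TCP to a pose.
- r.move_straight(position, orientation=None, speed=0.15, max_force=None): straight line of the TCP; orientation=None keeps the orientation; speed is the mean speed in m/s. With max_force (N) it stops when the force on the tool has changed by that much, and returns True; else False.
- r.movej(angles): joint-space move.
- command_gripper(opening, force=None): finger opening in m; force is the grip in N (None keeps the last); returns when the fingers have stopped.
- r.hold(seconds).
- r.solve_ik(position, orientation): joint angles nearest the present ones, or None.
- r.read_state(): the state.
- optics.get_image(name): name is "side" or "top"; returns (picture, depth): 480x640x3 uint8, red, green, blue; 480x640 float32, m along the optical axis (not along the pixel's ray), 0 where there is no reading.
- optics.camera_model(name): a dict with "K" (3x3 intrinsics, pixels), "R" (3x3) and "t" (3): a world point X has camera coordinates R X + t. Camera axes: x right, y down, z forward; pixel columns grow to the right and rows downward; lengths in m; the calibration is good to about 2 mm. A picture is of the moment at which its call begins. camera_model takes no time and is no camera call.
A pose or a line that the arm cannot do raises r.PlanningError and nothing moves.
- r.finish_job(): hands the job in; it is judged then, once.
The state is a dict: "time_s": time; "joint_positions": joint angles; "dq": joint speeds; "tau": joint torques, N m; "eef_pos": TCP position; "eef_rot": TCP orientation; "contact_force": force on the tool from outside, world axes, zero at the start; "torque": the same for the moment, N m; "grip_width": finger opening in m; "grip_force": force on a finger pad.
Only numpy, scipy, OpenCV 4.12 (cv2) and the standard library are available. Lean on these libraries where they do the work, as an engineer would, in place of code of your own. Each camera call takes 0.05 s, during which the arm holds its last target. There are 200 camera calls.

### The job

Two hand stamps are parked in push-latch holders on the counter. Push the square stamp down into its holder until the latch lets go and it springs up, then take it out and stand it upright in the middle of the free part of the sheet on the clipboard, lowering it onto the paper rather than dropping it. Leave the round stamp parked as it is.

Things in the scene. Friction and masses are not known exactly. Their poses are not given: they have to be found in the camera images.
- square_stamp_mid (a point): Centre of the loose square stamp: upright metal bar 30 x 30 mm, 62 mm tall, 90 g, black foot and top; origin 31 mm above its underside and below its top; z up, x and y square to its flat sides. Its top 10 mm is a blunt black pyramid narrowing to a flat 12 mm square (do not pinch it); the 52 mm below has straight sides. Parked, only the pyramid shows; sprung up, 28 mm of straight side shows too.
- square_holder: Fixed wooden block 66 x 66 mm on a square 76 mm foot plate, centred under the square stamp and parallel to it; origin under its centre at counter level; top face 68 mm up, with the square well (1.3 mm play a side). Parked, the stamp's top is 78 mm up; pushed down with 3 to 5 N the latch lets go after 3 to 4 mm, and the solid stop is at 8 mm.
- square_lift (a joint): Height in m of the sprung plate under the square stamp: 0 parked and latched, -0.008 at the lower stop, 0.028 sprung up. Past the latch point it rises as the push is withdrawn and stays up (it does not latch again). Sprung up, the stamp stands 28 mm higher than parked, the lowest 24 mm still in the well; it lifts straight out.
- round_stamp_mid (a point): Centre (half-way up) of the other stamp, a round metal bar of 30 mm diameter, 62 mm tall, with a black conical top, parked in the same way in the round well of a like block on a round 100 mm foot plate. To be left alone.
- sheet_mid (a point): Middle of the free part of the sheet on the fixed clipboard, on the paper, 3 mm above the counter. The board is 218 x 150 mm, 3 mm thick; x runs along its length towards the clip, z is up. The clip, 22 mm tall, begins 87 mm from this point along +x; the board ends 89 mm from it along -x and 75 mm to each side.
There are look-alikes about, which are no part of the job. Leave any turquoise look-alike of the part that bears square_stamp_mid alone.

How it is judged:
By the outcome, as a careful person would: the job done as asked, in the order asked, and still so for the second after the job is handed in, with the robot touching nothing.
It also fails if it takes over 45 s, if anything falls off the work surface, if the arm or the gripper's body presses on something with over 40 N, if the wrist force passes 120 N, or if a joint passes its speed limit or range.

## Working session

There is one attempt and no reset: what is moved stays moved. The work goes in short steps, each a Python script; the robot and the scene stay as the last script left them, time stands still between calls to the robot, and variables do not carry over. Pictures are saved under pics/ and viewed, at most 10 in all, crops included, and the job is handed in when it is done.

```bash
mkdir -p pics; python3 - <<'E'
from workcell import r,optics
import cv2,numpy as np
for n in("top","side"):
    p,d=optics.get_image(n); np.savez(f"{n}0.npz",p=p,d=d); cv2.imwrite(f"pics/{n}0.png",p[:,:,::-1])
    c=optics.camera_model(n); print(n,c["K"].round(1).tolist(),(-c["R"].T@c["t"]).round(3),c["R"].round(3).tolist())
print(r.read_state()["time_s"])
E
```

```text
top [[570.7, 0.0, 327.3], [0.0, 570.7, 241.0], [0.0, 0.0, 1.0]] [0.312 0.178 0.906] [[-0.016, -1.0, 0.003], [-0.984, 0.016, -0.178], [0.178, -0.006, -0.984]]
side [[578.2, 0.0, 321.6], [0.0, 578.2, 239.3], [0.0, 0.0, 1.0]] [ 0.272 -0.569  0.479] [[0.969, -0.247, 0.017], [-0.102, -0.461, -0.882], [0.226, 0.853, -0.472]]
0.1
```

View pics/top0.png

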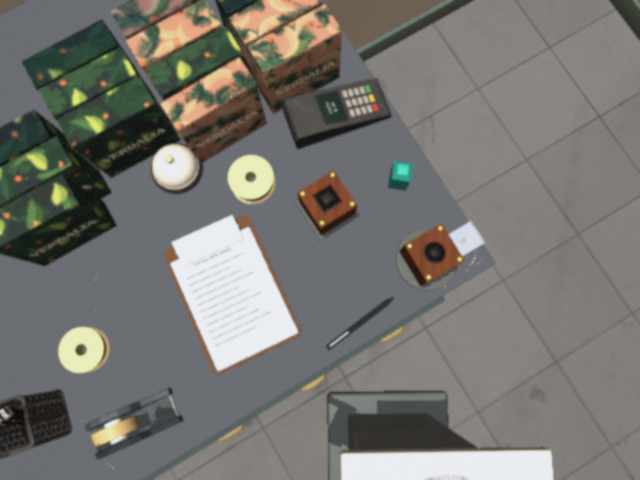

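View pics/side0.png

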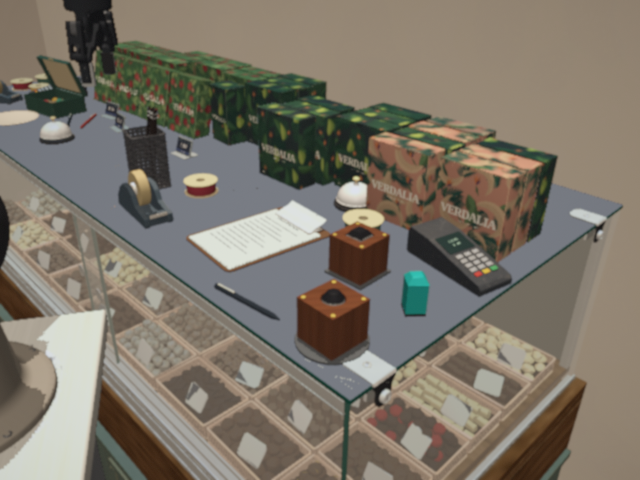

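Could be taken for the stamp: black square top in the block with the square foot (top 328,199), black round top in the block with the round foot (434,253), and the loose turquoise one (401,174). By the description I choose (328,199). I'll check it in a crop and measure.

```bash
cat > h.py <<'E'
import numpy as np,cv2
from workcell import r,optics,command_gripper
def ray(n,uv,z):
    c=optics.camera_model(n); uv=np.atleast_2d(uv).astype(float)
    d=np.c_[uv,np.ones(len(uv))]@np.linalg.inv(c["K"]).T@c["R"]
    o=-c["R"].T@c["t"]; return o+d*((z-o[2])/d[:,2])[:,None]
def blobs(m,amin=1):
    k,l,s,c=cv2.connectedComponentsWithStats(m.astype(np.uint8)); return [(c[i].round(1),s[i,4]) for i in range(1,k) if s[i,4]>=amin]
E
cat > m.py <<'E'
from h import *
for n,(x0,x1,y0,y1) in dict(top=(290,365,165,240),side=(325,395,215,290)).items():
    f=np.load(n+"0.npz");p=f["p"];q=p[y0:y1,x0:x1]; hsv=cv2.cvtColor(q,cv2.COLOR_RGB2HSV)
    cv2.imwrite(f"pics/{n}crop.png",cv2.resize(q[:,:,::-1],(400,400),interpolation=cv2.INTER_CUBIC))
    y=(hsv[...,2]>150)&(hsv[...,1]>90)
    for c,a in blobs(y): print(n,"pin",c+[x0,y0],a,ray(n,c+[x0,y0],.068)[0].round(4))
    b=(hsv[...,2]<50)
    for c,a in blobs(b,15): print(n,"black",c+[x0,y0],a,ray(n,c+[x0,y0],.073)[0].round(4))
f=np.load("top0.npz");p=f["p"];hsv=cv2.cvtColor(p,cv2.COLOR_RGB2HSV)
h,s,v=[hsv[...,i].astype(int) for i in range(3)]
m=((v>170)&(s<50))|((h<20)&(s>70)); m[:,:160]=0;m[:,305:]=0;m[:205]=0;m[380:]=0
m=cv2.morphologyEx(m.astype(np.uint8),cv2.MORPH_OPEN,np.ones((2,2)));m=cv2.morphologyEx(m,cv2.MORPH_CLOSE,np.ones((5,5)))
cs=max(cv2.findContours(m,0,2)[0],key=cv2.contourArea)
W=ray("top",cs[:,0],.003)[:,:2].astype(np.float32)
R=cv2.minAreaRect(W*1000);print(R,cv2.boxPoints(R).round(0).tolist())
a=np.hstack([cv2.imread("pics/topcrop.png"),cv2.imread("pics/sidecrop.png")]);cv2.imwrite("pics/crops.png",a)
E
python3 m.py
```

```text
top pin [332.  174.3] 24 [0.5663 0.1646 0.068 ]
top pin [302.2 193.2] 25 [0.5373 0.2103 0.068 ]
top pin [351.5 203.2] 28 [0.5205 0.136  0.068 ]
top pin [321.4 222.2] 23 [0.4919 0.1819 0.068 ]
top black [326.9 198. ] 277 [0.5279 0.173  0.073 ]
top black [336.8 221.9] 180 [0.4909 0.1589 0.073 ]
side pin [360.2 223.8] 32 [0.541  0.2106 0.068 ]
side pin [334.6 233.9] 11 [0.4919 0.1859 0.068 ]
side pin [384. 234.] 11 [0.5662 0.1692 0.068 ]
side pin [361.1 245.9] 14 [0.5201 0.1405 0.068 ]
side pin [333.4 281.4] 19 [0.4542 0.0551 0.068 ]
side black [359.5 232.9] 143 [0.5272 0.1717 0.073 ]
((397.22906494140625, 326.60400390625), (223.49810791015625, 149.27334594726562), 24.189374923706055) [[265.0, 349.0], [326.0, 213.0], [530.0, 304.0], [469.0, 440.0]]
```

View pics/crops.png

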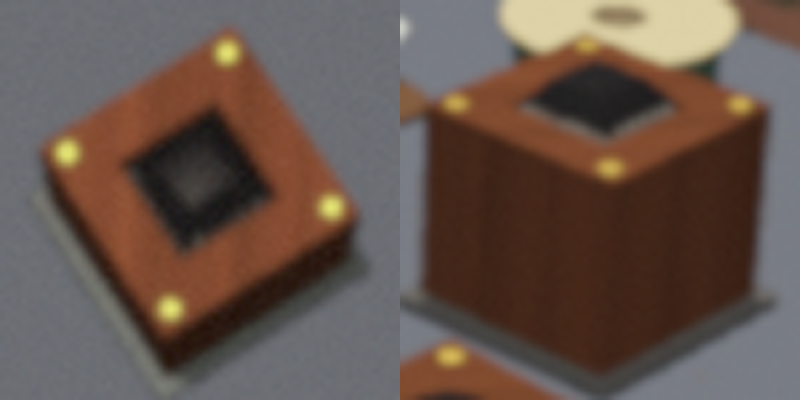

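The crop shows a square black pyramid in the square well, on a square foot plate with pins at the corners. The choice is confirmed at about (0.5285, 0.1732), yaw 32°. Next I push with the fingers closed.

```bash
cat >> h.py <<'E'
from scipy.spatial.transform import Rotation as Ro
def quat(deg):
    a=np.radians(deg);c,s=np.cos(a),np.sin(a)
    return Ro.from_matrix(np.array([[-s,c,0],[c,s,0],[0,0,-1]]).T@np.eye(3) if 0 else np.column_stack([[-s,c,0],[c,s,0],[0,0,-1]])).as_quat()
SQ=np.array([.5285,.1732])
def best(xy,z,deg):
    o=[(abs(q[5]),d) for d in np.array([0,90,180,270])+deg if (q:=r.solve_ik([*xy,z],quat(d))) is not None]
    print([(round(a,2),d) for a,d in o]); return quat(min(o)[1])
def st(): 
    s=r.read_state(); print(s["time_s"],s["eef_pos"],s["contact_force"],s["grip_width"])
E
python3 - <<'E'
from h import *
print(r.tip_extent); command_gripper(0.0,40)
T=r.tip_extent;print(T)
q=best(SQ,.12+T,32.1)
r.reach([*SQ,.12+T],q); st()
r.move_straight([*SQ,.085+T],q,speed=.1)
print(r.move_straight([*SQ,.0705+T],q,speed=.02,max_force=12)); st()
r.move_straight([*SQ,.13+T],q,speed=.08); st()
E
```

```text
0.025
0.025
[(np.float64(0.38), np.float64(32.1)), (np.float64(1.95), np.float64(122.1)), (np.float64(2.76), np.float64(212.1)), (np.float64(1.19), np.float64(302.1))]
2.7167 [0.52823149 0.17412957 0.14526741] [0.15488661 0.38036571 0.32085521] 0.00044119849921953747
False
4.0917 [0.528862   0.17319163 0.0958424 ] [ 0.20316188 -0.04035408  3.80478936] -5.090040836267722e-05
4.9833 [0.52810658 0.17312248 0.15443711] [ 0.56698524  0.31348118 -0.32387795] -4.3014544580461995e-05
```

```bash
python3 - <<'E'
from h import *
p,d=optics.get_image("side"); cv2.imwrite("pics/s1.png",cv2.resize(p[150:320,260:460,::-1],(600,510)))
command_gripper(.055)
E
```

```text
(no output)
```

View pics/s1.png

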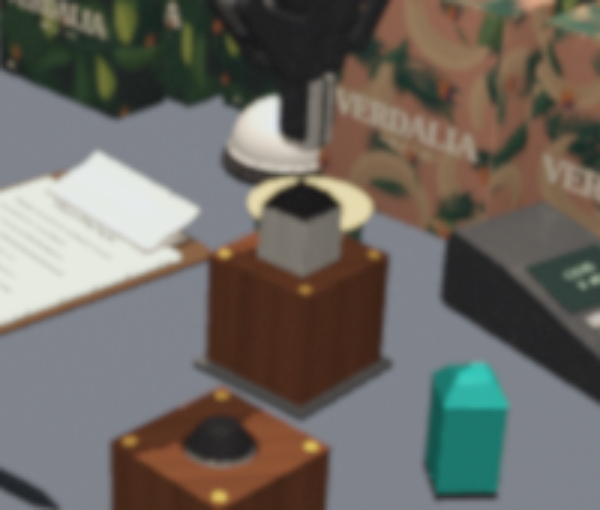

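The picture shows the stamp sprung up, with straight metal sides showing (crop 300,240), and the round one still parked. Next I grasp and lift.

```bash
python3 - <<'E'
from h import *
T=.025; q=quat(32.1)
print(r.move_straight([*SQ,.0715+T],q,speed=.06,max_force=8)); st()
command_gripper(0.0,30); st(); z0=r.read_state()["eef_pos"][2]; open("z0","w").write(str(z0))
r.move_straight([*SQ,z0+.05],q,speed=.05); st()
r.move_straight([*SQ,.20],q,speed=.12); st()
M=np.array([.3767,.3175]); q=best(M,.15,24.2); r.reach([*M,.14],q); st()
p,d=optics.get_image("side"); cv2.imwrite("pics/s2.png",cv2.resize(p[130:300,160:360,::-1],(600,510)))
E
```

```text
False
6.725 [0.52876952 0.17324876 0.09689595] [0.01616533 0.24039445 0.12412354] 0.05474002181319858
7.0583 [0.52870969 0.17321945 0.09681963] [ 0.06215522 -1.03897152  1.89228246] 0.029035408550516766
8.2167 [0.52825229 0.17316546 0.14644747] [-0.91349094 -0.10131026 -1.25610348] 0.029529427547983843
8.8083 [0.52812379 0.17315416 0.19939673] [ 0.51646092 -0.18075168 -1.53934678] 0.02950213901090653
[(np.float64(0.12), np.float64(24.2)), (np.float64(1.45), np.float64(114.2)), (np.float64(3.02), np.float64(204.2)), (np.float64(1.69), np.float64(294.2))]
9.6833 [0.37757609 0.31734811 0.1400388 ] [ 0.05400186  0.1137258  -1.25421958] 0.029144104860700917
```

View pics/s2.png

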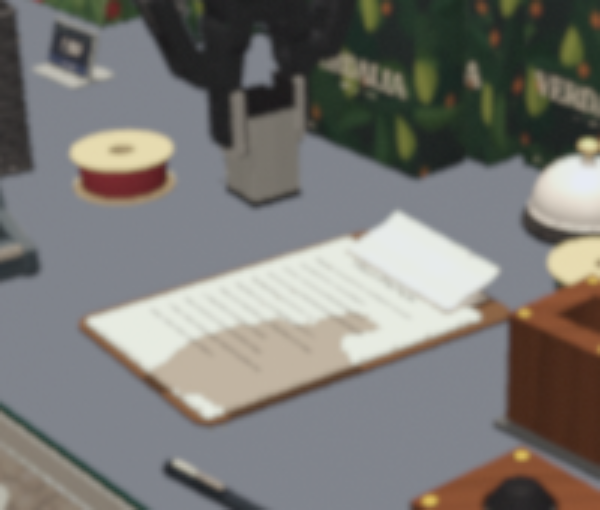

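It is held upright with its foot visible (crop 262,190). Next I lower it onto the paper with force sensing.

```bash
python3 - <<'E'
from h import *
M=[.3767,.3175]; q=quat(24.2)
r.move_straight([*M,.068],q,speed=.08); r.hold(.3); st()
print(r.move_straight([*M,.0530],q,speed=.012,max_force=3)); st()
z=r.read_state()["eef_pos"][2]
command_gripper(.055); st()
r.move_straight([*M,z+.12],q,speed=.1)
r.reach([.22,.45,.25],q); st()
for n in("top","side"):
    p,d=optics.get_image(n); np.savez(f"{n}1.npz",p=p); cv2.imwrite(f"pics/{n}3.png",p[:,:,::-1])
a=cv2.imread("pics/top3.png")[190:390,120:520]; b=cv2.imread("pics/side3.png")[180:380,150:550]
cv2.imwrite("pics/f.png",cv2.resize(np.vstack([a,b]),(600,600)))
E
```

```text
11.0833 [0.37679573 0.31760378 0.06829043] [ 0.04496734  0.50175205 -0.89893012] 0.02957405768429107
True
12.0083 [0.37668134 0.31749263 0.0561437 ] [0.47195694 0.25685117 4.84017347] 0.029321450119428112
12.375 [0.37613458 0.31716493 0.05545015] [-0.04772705 -0.30520531  1.20392839] 0.054730243279095044
14.6083 [0.22050671 0.44940634 0.24928199] [ 1.22496569 -0.23680795  0.25543008] 0.0552444607584218
```

View pics/f.png

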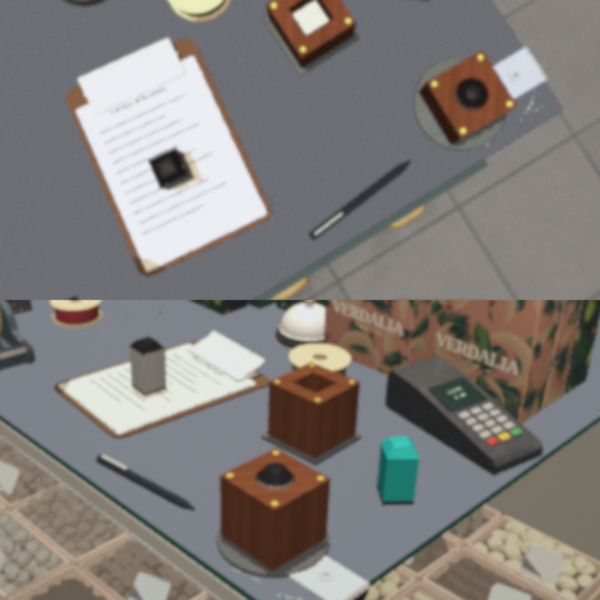

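The picture shows the square stamp standing upright on the free part of the sheet (168,168), the round stamp still parked (470,92), and the gripper clear.

```bash
python3 -c "
from workcell import r
print(r.finish_job())"
```

```text
the job is handed in; nothing more can be done
None
```

I released the square stamp from its latch, lifted it out and lowered it upright onto the middle of the free part of the sheet. I left the round stamp parked and untouched, and handed the job in at about 14.7 s of the 45 s allowed.

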